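# Lock a shelf-post offcut in the bench cam clamp

## Robot

A 7-joint arm with a two-finger parallel gripper is mounted at the origin on the work surface. World frame = base frame: x ahead of the robot, y to its left, z up, the work surface at z = 0. Lengths are in mm, angles in rad, forces in N, time in s.
With the tool pointing down it reaches from about 350 to 775 mm from the base axis. Payload 3.1 kg.
Tool frame: the origin (TCP) lies at the very end of the fingers, on their centre line; the grasp point (between the pads) lies 19 mm behind it (robot.pinch_z is the distance from the TCP to the grasp point, in mm); z points along the fingers, x is the direction in which the jaws open and shut, and the axes are right-handed (so a half turn about z gives the same grasp; the last joint's range is limited). The gripper opens to 85 mm and grips with 20 to 120 N. Pads are 22 mm wide; open, the fingers measure 114 mm over their backs; the gripper's body (76 mm by 85 mm) begins 54 mm behind the grasp point. The pads swing forward as they close: fully open they stand 13 mm farther back than shut.
Start: joints at [-1.162, 0.311, 0.014, 1.512, -0.004, 1.319, -0.027], TCP at [239.604, 495.083, 231.304] pointing down, gripper open.
Joint ranges: [-2.7, 2.7], [-0.3, 1.91], [-1.27, 1.3], [0.12, 2.57], [-1.44, 4.58], [0.2, 2.03], [-3.05, 3.05]. Speed limits (rad/s): [2.79, 2.79, 3.14, 3.14, 3.14, 3.14, 3.14].

## Interface

Orientations are given as a unit quaternion [x, y, z, w].
In Python, from workcell import robot gives the robot as it stands.
- The arm moves only by the tool send_rows, never from a script. Its argument "moves" is a list of rows, each an object with "slide": the shift along the tool's x, y, z as a fraction of full scale, a list of three; "spin": the turn about the tool's z as a fraction of full scale; "claw": the gripper's target within -1 to 1 (shut at 1, half-way at 0, fully open at -1). A call has 1 to 5 rows; each row is the pose to reach, as a shift and turn from the pose measured when the call began, along the tool's axes at that moment; what a row does not reach only later rows make up. Full scale, the value 1, is 250 mm for a shift and 30 degrees for a turn. A row lasts 1/12 s, in which the tool goes at most 41.7 mm and 7.16 degrees, less where a joint would pass 70% of its speed; a pose out of reach is approached as far as the arm can. A call with a number of a shift or a turn outside -1 to 1 is refused whole. A call with a gripper value outside its range is refused whole. The fingers move at their own pace and stop on an object; "force" is the grip in N (left out, the last holds). Time passes only in rows, so rows that repeat a pose let the fingers close. It gives the time, the measured TCP pose, the force and the opening at its end, in the units of the state.
- robot.get_obs(): the state, without advancing time (a new reading comes with each control period).
- robot.grab_frame(name): name is "side" or "top" or "wrist"; returns a dict with "frame" (400x640x3 uint8, blue, green, red), "K" (3x3 intrinsics, pixels), "pose" (4x4, takes a point from camera to world coordinates). Camera axes: x right, y up, looking along -z (the intrinsics and any distortion apply to the point x, -y, -z); pixel columns grow to the right and rows downward; lengths in mm; the calibration is good to about 2 mm. A picture is of the moment at which its call begins. There is no depth.
- robot.finish_job(): hands the job in, once; it reports no verdict.
The state is a dict: "t": time; "qpos": joint angles; "joint_velocities": joint speeds; "effort": joint torques, N m; "ee_pos": TCP position; "ee_rot": TCP orientation; "contact_force": force on the tool from outside, world axes, zero at the start; "torque": the same for the moment, N m; "finger_gap": finger opening in mm.
Only numpy, scipy, OpenCV 4.12 (cv2) and the standard library are available. Lean on these libraries where they do the work, as an engineer would, in place of code of your own. Each camera call takes 0.05 s, during which the arm holds its last target. There are 200 camera calls.

## Task

Lock the loose square shelf-post offcut in the cam clamp. With the lever not yet shut, tighten the nut until the lever just starts to bite when it points straight out, half-way through its swing; then flip the lever all the way over to its stop so the post is held firmly, but never squeeze the thin post so hard that it dents, and leave the other things on the bench alone.

Things in the scene. Friction and masses are not known exactly. Their poses are not given: they have to be found in the camera images.
- clamp: The cam clamp: dark steel base plate 250 x 110 x 15 mm bolted to the bench. Origin on the bench top under its middle; x is the clamping line, from the lever end (-x, blue head block, top at z 50 mm) to the nut end (+x). Along x: lever axis -95 mm, pad face -30 mm (lever open), loose tube, steel jaw (22 mm high) whose face the nut sets between +10 and +25 mm, nut +80 mm.
- lever_axis (a point): Point on the cam lever's upright axis, on the blue head's top (z 50 mm). The flat red arm (top at z 62 mm) swings level over the head. Cam law: with a = 2.2 - lever angle, the cam pushes the pad forward to c = 14 cos a + sqrt(45^2 - (14 sin a)^2) mm: 35.3 open, 49.6 half-way, 59.0 at 2.2 rad, just past which it locks over centre.
- handle (a point): Centre of the lever's grip, an upright round red post 18 mm in diameter, free from z 62 to z 112 mm, this point at z 88 mm, 75 mm from the lever's axis. Turns with the lever. The unloaded lever moves with about 1 N and stays where it is left. With the nut right, pushing it over takes at most about 8 N here (under 6 N: nut too loose; over 10 N: too tight).
- lever (a joint): Angle of the cam lever, rad: 0 fully open, growing counter-clockwise seen from above; 1.1 half-way, where the arm points straight out, away from the tube (clamp's -x; so at angle q it points at pi - 1.1 + q from the clamp's x axis); 2.35 is the end stop, fully shut.
- nut_grip (a point): Centre of the adjusting nut, round, black, knurled, 38 mm in diameter, from z 49 to z 79 mm, this point on its upright axis at z 64 mm. It does not rise; the point does not turn. Clockwise from above tightens: a wedge moves the jaw 3 mm towards the tube per rad (self-locking; takes about 0.35 N m: grip firmly). At the start it is too loose by an unknown 0.7 to 3.3 rad.
- nut_post: Fixed blue foot (50 x 50 mm, top at z 30 mm) and steel stud that carry the nut. Origin on the bench top on the nut's axis.
- pad: Orange pressure pad 8 x 36 x 22 mm on a spring plunger driven by the cam along the clamp's x. Its origin is the clamp's when the lever is open. Once the slack is gone the clamping force grows by about 9 N per mm that the cam pushes on; set right (bite at half-way), the tube is held with about 84 N when the lever is shut.
- tube: The piece to be clamped: offcut of thin-walled galvanised square shelf post, 30 x 30 x 160 mm, 0.2 to 0.4 kg, lying loose across the base plate between pad and jaw, with play on both sides. Origin at the centre of its underside; its y axis runs along it.
- white_carton: Loose white carton 90 x 120 x 60 mm, a bystander. Origin at the centre of its underside.
- brown_carton: Loose brown carton 100 x 70 x 70 mm, a bystander. Origin at the centre of its underside.
- wrench: Loose steel wrench, a bystander. Origin at the middle of its underside.
- screwdriver: Loose screwdriver, a bystander. Origin at the middle of its underside.
- tape_roll: Loose roll, yellow ring 90 mm wide, 24 mm high, lying flat, a bystander. Origin at the centre of its underside.
- offcut: Loose spare piece of shelf post 110 x 30 x 30 mm, a bystander. Origin at the centre of its underside.
- tin: Loose green tin 64 mm in diameter, 85 mm high, a bystander. Origin at the centre of its underside.
Not all that is in view belongs to the job. Leave any turquoise look-alike of the tube alone.

How it is judged (in metres and radians):
At the end, for the whole second after the job is handed in: The lever is fully over (within 0.1 rad of its stop), the pad holds the post with 68 to 100 N (the nut was right within about 1.6 mm of jaw travel), the post lies flat, straight and still across the clamp within 30 mm of the middle, and the robot has let go (value of joint lever above 2.25 rad and contact force between pad and tube between 68 and 100 N and angle between tube's own z axis and vertical below 0.08 rad and y of tube in the frame of clamp between -0.03 and 0.03 m and angle between the y axis of tube and the y axis of clamp, either way round below 0.1 rad and linear speed of tube below 0.01 m/s); the robot touches nothing.
It fails at once if the pad squeezes the thin-walled post so hard that it dents (over 115 N) (contact force between pad and tube above 115 N).
It fails at once if the nut is worked with the lever shut or nearly shut (past 1.6 rad) (contact force between the fingers and nut_post above 2 N and value of joint lever above 1.6 rad).
It fails at once if another loose thing on the bench is moved by 30 mm (distance of any of white_carton, brown_carton, wrench, screwdriver, tape_roll, offcut, tin from where it was at the start of the episode above 0.03 m).
It also fails if it takes over 72 s, if anything falls off the work surface, if the arm or the gripper's body presses on something with over 40 N, if the wrist force passes 120 N, or if a joint passes its speed limit or range.

## Working session

There is one attempt and no reset: what is moved stays moved. The work goes in short steps, Python scripts to look and compute and a tool call to move; the robot and the scene stay as the last step left them, time stands still between calls to the robot, and variables do not carry over. Pictures are saved under pics/ and viewed, about 8 in all and at most 12, crops included, and the job is handed in when it is done.

Besides the shell and the picture viewer there is one more tool, called after "Request:" as a command line: name --argument value ..., lists and objects as JSON in quotes. send_rows: Moves the arm, as the interface text tells. Its arguments: {"type":"object","properties":{"moves":{"type":"array"},"force":{"type":"number"}},"required":["moves"]}

```bash
mkdir -p pics; ls
cat > h.py <<'E'
from workcell import robot
import numpy as np, cv2
from scipy.spatial.transform import Rotation as R
def snap(n,fn=None):
    f=robot.grab_frame(n)
    if fn: cv2.imwrite('pics/'+fn,f['frame'])
    np.savez('/tmp/'+n+'.npz',K=f['K'],pose=f['pose'])
    return f
def ray(n,u,v,z):
    d=np.load('/tmp/'+n+'.npz');K=d['K'];P=d['pose']
    a=np.linalg.inv(K)@[u,v,1]; a=P[:3,:3]@np.array([a[0],-a[1],-a[2]])
    o=P[:3,3]; return o+a*(z-o[2])/a[2]
def proj(n,p):
    d=np.load('/tmp/'+n+'.npz');K=d['K'];P=d['pose']
    c=P[:3,:3].T@(np.array(p)-P[:3,3]); q=K@[c[0],-c[1],-c[2]]; return q[:2]/q[2]
E
python3 - <<'E'
from h import *
for n in('top','side'):
    f=snap(n,n+'1.png'); print(n,f['K'].tolist(),f['pose'].round(3).tolist(),[k for k in f])
o=robot.get_obs();print(o)
E
```

```text
pics
top [[401.9367327547166, 0.0, 316.17234317711234], [0.0, 401.9367327547166, 205.50590330101437], [0.0, 0.0, 1.0]] [[-0.03, 0.994, -0.101, 459.965], [-1.0, -0.03, 0.004, -8.322], [0.0, 0.101, 0.995, 1039.176], [0.0, 0.0, 0.0, 1.0]] ['frame', 'K', 'pose']
side [[427.0151279315767, 0.0, 316.45112774327146], [0.0, 427.0151279315767, 201.66416346766292], [0.0, 0.0, 1.0]] [[1.0, 0.027, -0.016, 527.286], [-0.029, 0.581, -0.813, -782.131], [-0.013, 0.813, 0.582, 656.981], [0.0, 0.0, 0.0, 1.0]] ['frame', 'K', 'pose']
{'t': 0.1, 'qpos': array([-1.16169934,  0.31166815,  0.01398161,  1.51289685, -0.00438526,
        1.3191839 , -0.02722539]), 'joint_velocities': array([ 2.68461683e-04, -1.63828226e-03, -2.30197302e-04, -3.93353623e-03,
       -7.92258007e-04, -3.15892416e-05,  1.00122248e-03]), 'effort': array([ 1.09143490e-03, -3.80855477e+01,  1.47116664e-01, -2.31242609e+01,
        1.24920130e-02,  8.07356962e-03,  1.18201615e-05]), 'ee_pos': array([239.33019327, 494.47827059, 230.31728158]), 'ee_rot': array([ 8.47237371e-01,  5.31213429e-01, -8.72875050e-04,  6.06467761e-04]), 'contact_force': array([-0.13973537, -0.86712515,  0.5406252 ]), 'torque': array([-0.06346029, -0.00795545,  0.05014949]), 'finger_gap': 85.34944955027316}
```

View pics/top1.png

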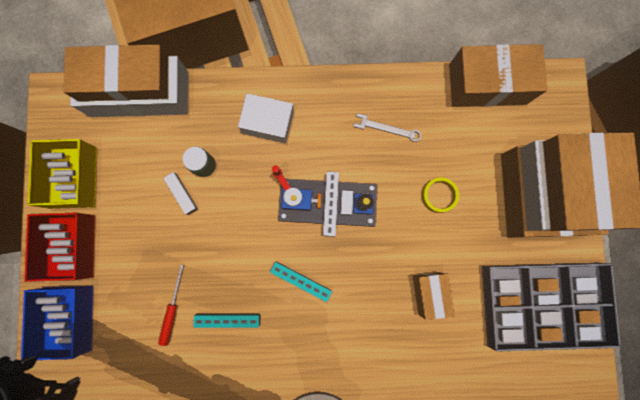

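View pics/side1.png

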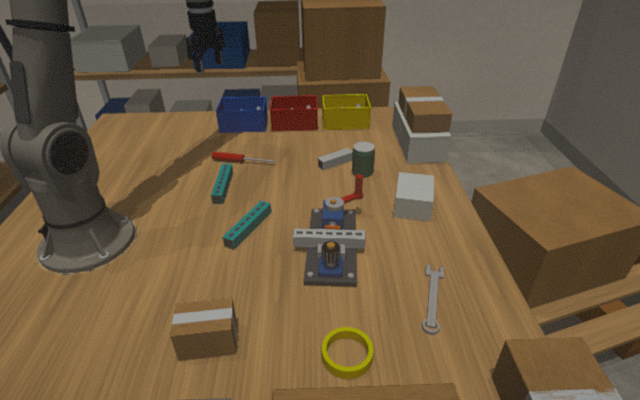

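Top view: the clamp is at (328,203), with the lever head at (293,197), red handle at (276,170), nut at (366,202) and the grey tube at (331,205). Tube look-alikes are turquoise (300,281) and (227,321), plus the spare offcut (180,193). I choose the grey one lying in the clamp and check it in a close crop.

Run:
```python
from h import *
a=cv2.imread('pics/top1.png')[150:250,260:400]
b=cv2.imread('pics/side1.png')[165:295,280:380]
cv2.imwrite('pics/c1.png',np.hstack([cv2.resize(a,None,fx=4,fy=4,interpolation=2),cv2.resize(b,(308,400),interpolation=2)])[:,:800])
```

```text
(no output)
```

View pics/c1.png

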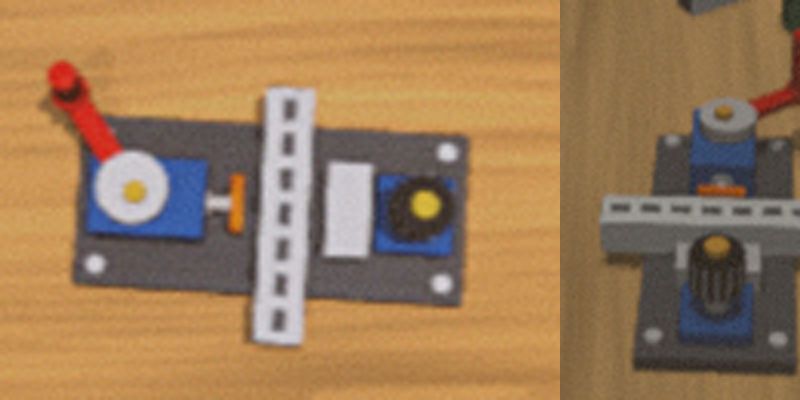

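The crop confirms the grey tube lies between the orange pad and the steel jaw. Crop px: lever pivot (135,191), nut cap (425,205), handle top (62,75), plate corners (83,118), (468,137), (462,304), (75,283).

Run:
```python
from h import *
g=lambda x,y,z:ray('top',260+x/4,150+y/4,z)
c=np.array([g(83,118,15),g(468,137,15),g(462,304,15),g(75,283,15)]);print(c.round(1))
print('centre',c.mean(0).round(1))
L=g(135,191,66);N=g(425,205,82);H=g(62,75,112)
print('L',L.round(1),'N',N.round(1),'H',H.round(1))
d=(c[1]+c[2]-c[0]-c[3])[:2];yaw=np.arctan2(d[1],d[0]);d2=(N-L)[:2];print('yaw',yaw,np.arctan2(d2[1],d2[0]),np.hypot(*d2),np.hypot(*d)/2)
h=(H-L)[:2];a=np.arctan2(h[1],h[0]);print('handle ang',a,np.hypot(*h),'q',(a-yaw-np.pi+1.1+np.pi)%(2*np.pi)-np.pi)
t=[g(265,90,45),g(316,90,45),g(302,345,45),g(252,342,45)];t=np.array(t);print('tube',t.mean(0).round(1),t.round(0).tolist())
Rm=R.from_quat(robot.get_obs()['ee_rot']).as_matrix();print(Rm.round(3))
```

```text
[[ 634.3   77.3   15. ]
 [ 614.5 -170.2   15. ]
 [ 507.2 -161.5   15. ]
 [ 528.    84.7   15. ]]
centre [571.  -42.4  15. ]
L [579.7  42.3  66. ] N [ 564. -132.   82.] H [643.6  80.9 112. ]
yaw -1.653137658001105 -1.6604846695545121 174.98555250311597 247.65104910416488
handle ang 0.5430392968063739 74.7209933546893 q 0.15458430121768574
tube [564.  -48.7  45. ] [[644.0, -40.0, 45.0], [643.0, -72.0, 45.0], [483.0, -57.0, 45.0], [486.0, -26.0, 45.0]]
[[ 0.436  0.9   -0.001]
 [ 0.9   -0.436 -0.002]
 [-0.002  0.    -1.   ]]
```

```bash
cat >> h.py <<'E'
YAW=-1.655; L=np.array([579.7,42.3]); N=np.array([564.,-132.])
def hpos(q,r=75): a=YAW+np.pi-1.1+q; return L+r*np.array([np.cos(a),np.sin(a)]), a+np.pi/2-np.pi
def state():
    o=robot.get_obs(); m=R.from_quat(o['ee_rot']).as_matrix()
    return o,o['ee_pos'],np.arctan2(m[1,0],m[0,0])
def plan(targets,p=None,yaw=None):
    """targets: (xyz,yaw) one per call; prints slide/spin of the last row of each call"""
    o,p0,y0=state(); p=p0 if p is None else p; y=y0 if yaw is None else yaw
    print('now t%.2f'%o['t'],p.round(1),'yaw %.3f'%y,'gap %.1f'%o['finger_gap'],'j7 %.2f'%o['qpos'][6],'F',o['contact_force'].round(2))
    for tp,ty in targets:
        d=np.array(tp)-p; x=np.array([np.cos(y),np.sin(y),0]); yy=np.array([np.sin(y),-np.cos(y),0])
        s=np.array([d@x,d@yy,-d[2]])/250
        print('slide',s.round(3).tolist(),'spin %.3f'%(-(ty-y)/np.radians(30)))
        p=np.array(tp);y=ty
E
python3 - <<'E'
from h import *
print(hpos(.155),hpos(1.1),hpos(2.35))
o,p,y=state(); h,a=hpos(.155); e=np.array([h[0]-40,h[1]+0,200]); print(y,a)
plan([(p+(e-p)*f,y+(-1.03-y)*f) for f in(.25,.5,.75,1)])
E
```

```text
(array([643.9666565 ,  80.96260289]), -1.0292036732051035) (array([586.00781531, 117.03427237]), -0.08420367320510369) (array([510.76732021,  71.85140703]), 1.1657963267948963)
1.120064883049046 -1.0292036732051035
now t0.10 [239.3 494.5 230.3] yaw 1.120 gap 85.3 j7 -0.03 F [-0.14 -0.87  0.54]
slide [-0.213, 0.508, 0.03] spin 1.027
slide [0.077, 0.546, 0.03] spin 1.027
slide [0.346, 0.43, 0.03] spin 1.027
slide [0.517, 0.192, 0.03] spin 1.027
```

Request:
send_rows --moves '[{"slide":[-0.04,0.1,0.006],"spin":0.2,"claw":-1},{"slide":[-0.085,0.2,0.012],"spin":0.4,"claw":-1},{"slide":[-0.13,0.3,0.018],"spin":0.6,"claw":-1},{"slide":[-0.17,0.4,0.024],"spin":0.8,"claw":-1},{"slide":[-0.21,0.51,0.03],"spin":1,"claw":-1}]'

```text
t: 0.52
ee_pos: [331.1, 390.7, 222.4]
ee_rot: [0.956, 0.292, -0.001, 0.001]
contact_force: [0.3, 0.5, -0.6]
finger_gap: 85.4
```

Request:
send_rows --moves '[{"slide":[0.02,0.11,0.006],"spin":0.2,"claw":-1},{"slide":[0.03,0.22,0.012],"spin":0.4,"claw":-1},{"slide":[0.046,0.33,0.018],"spin":0.6,"claw":-1},{"slide":[0.06,0.44,0.024],"spin":0.8,"claw":-1},{"slide":[0.077,0.55,0.03],"spin":1,"claw":-1}]'

```text
t: 0.93
ee_pos: [424.1, 285.9, 214.5]
ee_rot: [0.999, 0.032, -0.002, 0.001]
contact_force: [0.7, 0.0, -0.4]
finger_gap: 85.3
```

Request:
send_rows --moves '[{"slide":[0.07,0.086,0.006],"spin":0.2,"claw":-1},{"slide":[0.14,0.17,0.012],"spin":0.4,"claw":-1},{"slide":[0.21,0.26,0.018],"spin":0.6,"claw":-1},{"slide":[0.28,0.34,0.024],"spin":0.8,"claw":-1},{"slide":[0.35,0.43,0.03],"spin":1,"claw":-1}]'

```text
t: 1.35
ee_pos: [518.5, 183.6, 206.4]
ee_rot: [0.973, -0.23, -0.002, 0.002]
contact_force: [0.5, -0.1, -0.7]
finger_gap: 85.2
```

Run:
```python
from h import *
h,a=hpos(.155); plan([([h[0]-40,h[1],200],-1.03)])
```

```text
now t1.35 [518.5 183.6 206.4] yaw -0.464 gap 85.2 j7 -0.69 F [ 0.54 -0.08 -0.68]
slide [0.489, 0.214, 0.026] spin 1.081
```

Tracking is good. I'll go above the handle, partly closing the claw, then look.

Request:
send_rows --moves '[{"slide":[0.1,0.043,0.005],"spin":0.2,"claw":-0.2},{"slide":[0.2,0.086,0.01],"spin":0.4,"claw":-0.2},{"slide":[0.3,0.13,0.015],"spin":0.6,"claw":-0.2},{"slide":[0.4,0.17,0.02],"spin":0.8,"claw":-0.2},{"slide":[0.49,0.21,0.026],"spin":1,"claw":-0.2}]'

```text
t: 1.77
ee_pos: [605.1, 80.4, 199.2]
ee_rot: [0.879, -0.476, -0.001, 0.003]
contact_force: [0.5, 0.6, -0.3]
finger_gap: 50.9
```

Run:
```python
from h import *
f=snap('wrist','w1.png'); print(f['K'].round(1).tolist(),f['pose'].round(3).tolist())
h,a=hpos(.155); plan([([h[0],h[1],130],-1.03),([h[0],h[1],72],-1.03)])
print('pred handle px',proj('wrist',[*h,112]),'pivot',proj('wrist',[*L,66]),'nut',proj('wrist',[*N,82]))
```

```text
[[305.8, 0.0, 318.1], [0.0, 305.8, 198.3], [0.0, 0.0, 1.0]] [[0.546, 0.808, 0.223, 662.589], [-0.838, 0.526, 0.145, 117.227], [-0.0, -0.266, 0.964, 339.878], [0.0, 0.0, 0.0, 1.0]]
now t1.82 [607.6  73.7 198.8] yaw -1.004 gap 51.6 j7 -0.94 F [ 3.17 -4.95  1.  ]
slide [0.054, -0.138, 0.275] spin 0.050
slide [0.0, 0.0, 0.232] spin -0.000
pred handle px [345.0737775  162.81561913] pivot [336.37519307 233.12255744] nut [472.62554342 339.86041631]
```

View pics/w1.png

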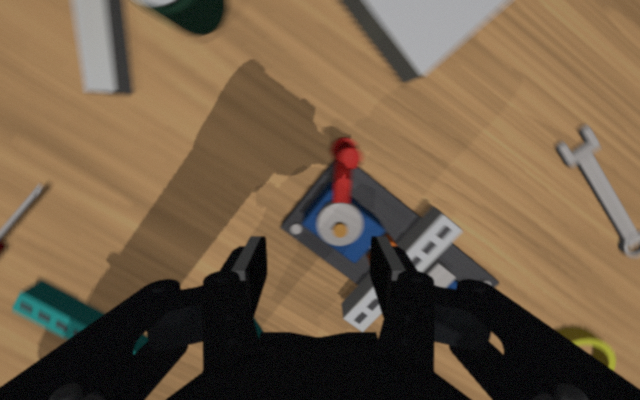

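The handle shows at (346,147) and the pivot at (341,229), but the arm was still settling. I'll measure again at rest by colour.

```bash
cat >> h.py <<'E'
def redtop(f,n):
    g=cv2.GaussianBlur(f['frame'],(3,3),0).astype(int); m=((g[...,2]>110)&(g[...,1]<70)&(g[...,0]<70)).astype(np.uint8)
    k,l,s,c=cv2.connectedComponentsWithStats(m); out=[]
    for i in range(1,k):
        if s[i][4]>60: out.append((s[i].tolist(),c[i].round(1).tolist()))
    return m,out
E
python3 - <<'E'
from h import *
f=snap('wrist'); f=snap('wrist','w2.png'); print(f['pose'].round(3).tolist())
h,a=hpos(.155);plan([])
print('pred handle px',proj('wrist',[*h,112]),'bottom',proj('wrist',[*h,62]),'pivot',proj('wrist',[*L,66]))
print(redtop(f,'wrist')[1])
g=f['frame'].astype(int); y=((g[...,2]>150)&(g[...,1]>100)&(g[...,0]<90))[205:260,310:370]; v,u=np.nonzero(y); print(u.size, u.mean()+310, v.mean()+205)
cv2.imwrite('pics/w2c.png',cv2.resize(f['frame'][100:300,240:520],None,fx=2.8,fy=2.8,interpolation=2))
E
```

```text
[[0.542, 0.81, 0.223, 663.448], [-0.84, 0.521, 0.149, 112.783], [0.005, -0.268, 0.963, 339.422], [0.0, 0.0, 0.0, 1.0]]
now t1.92 [604.8  78.7 198.9] yaw -0.992 gap 51.4 j7 -0.93 F [-0.66 -0.23 -0.84]
pred handle px [338.28903327 159.89947564] bottom [334.50213966 151.74612471] pivot [331.12828142 230.92497855]
[([330, 134, 20, 31, 370], [340.4, 150.9]), ([326, 176, 16, 25, 308], [333.8, 189.3])]
125 332.04 228.528
```

View pics/w2c.png

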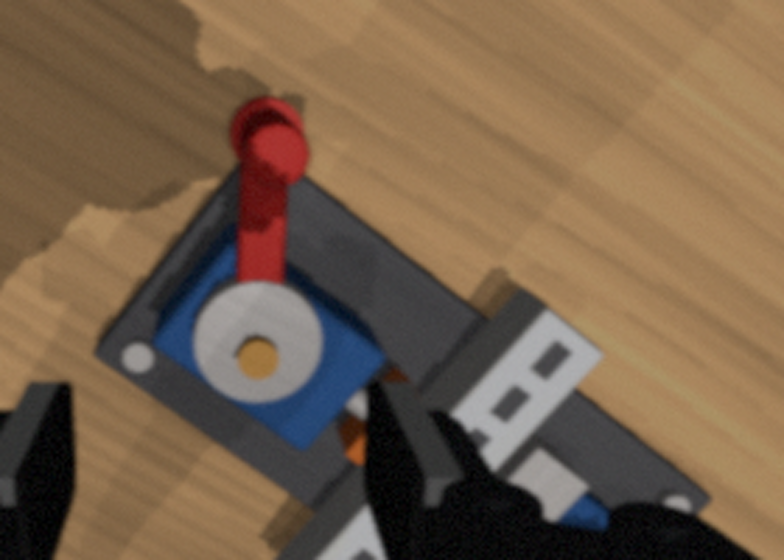

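At rest the handle top is at px (340,154), within 4 mm of the prediction. I'll go around it and down.

Run:
```python
from h import *
print(ray('wrist',340,154.3,112),ray('wrist',334.6,147.5,62))
h,a=hpos(.155);plan([([645.5,82,135],-1.03),([645.5,82,72],-1.03)])
```

```text
[648.11880251  82.21845967 112.        ] [647.18325855  82.99959092  62.        ]
now t1.92 [604.8  78.7 198.9] yaw -0.992 gap 51.4 j7 -0.93 F [-0.66 -0.23 -0.84]
slide [0.078, -0.143, 0.256] spin 0.072
slide [0.0, 0.0, 0.252] spin -0.000
```

Request:
send_rows --moves '[{"slide":[0.04,-0.07,0.08],"spin":0.04,"claw":-0.2},{"slide":[0.08,-0.145,0.16],"spin":0.07,"claw":-0.2},{"slide":[0.08,-0.145,0.25],"spin":0.07,"claw":-0.2},{"slide":[0.08,-0.145,0.38],"spin":0.07,"claw":-0.2},{"slide":[0.08,-0.145,0.5],"spin":0.07,"claw":-0.2}]'

```text
t: 2.33
ee_pos: [645.0, 83.5, 72.3]
ee_rot: [0.871, -0.49, -0.002, 0.003]
contact_force: [0.1, -0.1, 0.5]
finger_gap: 51.2
```

Request:
send_rows --moves '[{"slide":[0,0,0],"spin":0,"claw":0.4},{"slide":[0,0,0],"spin":0,"claw":0.4},{"slide":[0,0,0],"spin":0,"claw":0.4}]' --force 20

```text
t: 2.58
ee_pos: [645.7, 84.8, 73.8]
ee_rot: [0.872, -0.49, -0.001, 0.002]
contact_force: [1.2, -0.9, 0.8]
finger_gap: 25.7
```

Run:
```python
from h import *
f=snap('wrist','w3.png'); plan([])
qs=[.35,.55,.75,.95,1.1]
p,a=hpos(.155,76)
plan([([*hpos(q,76)[0],72],hpos(q)[1]) for q in (.6,1.1)])
cv2.imwrite('pics/w3c.png',f['frame'][100:400,160:520])
```

```text
now t2.63 [646.5  84.3  74.8] yaw -1.024 gap 25.5 j7 -0.91 F [ 0.06 -1.22  1.26]
now t2.63 [646.5  84.3  74.8] yaw -1.024 gap 25.5 j7 -0.91 F [ 0.06 -1.22  1.26]
slide [-0.125, 0.041, 0.011] spin -0.839
slide [-0.146, 0.037, -0.0] spin -0.955
```

View pics/w3c.png

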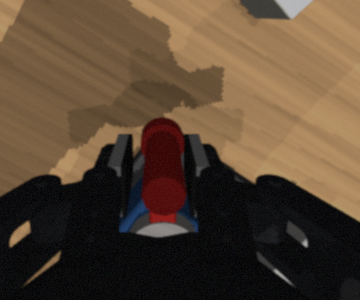

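The post (px about (325,270)) is centred between the fingers. I'll swing it to half-way.

Request:
send_rows --moves '[{"slide":[-0.025,0.004,0.01],"spin":-0.17,"claw":0.4},{"slide":[-0.05,0.01,0.01],"spin":-0.34,"claw":0.4},{"slide":[-0.075,0.018,0.01],"spin":-0.5,"claw":0.4},{"slide":[-0.1,0.03,0.01],"spin":-0.67,"claw":0.4},{"slide":[-0.125,0.041,0.01],"spin":-0.84,"claw":0.4}]'

```text
t: 3.05
ee_pos: [624.5, 106.0, 75.9]
ee_rot: [0.958, -0.286, 0.003, -0.0]
contact_force: [1.5, -0.1, -0.2]
finger_gap: 25.6
```

Run:
```python
from h import *
plan([([*hpos(1.15,76)[0],72],hpos(1.15)[1])])
```

```text
now t3.05 [624.5 106.   75.9] yaw -0.579 gap 25.6 j7 -0.55 F [ 1.51 -0.08 -0.23]
slide [-0.168, 0.051, 0.015] spin -1.041
```

Request:
send_rows --moves '[{"slide":[-0.034,0.005,0.015],"spin":-0.2,"claw":0.4},{"slide":[-0.068,0.014,0.015],"spin":-0.4,"claw":0.4},{"slide":[-0.102,0.025,0.015],"spin":-0.6,"claw":0.4},{"slide":[-0.135,0.037,0.015],"spin":-0.8,"claw":0.4},{"slide":[-0.168,0.051,0.015],"spin":-1,"claw":0.4}]'

```text
t: 3.47
ee_pos: [585.7, 118.9, 75.7]
ee_rot: [1.0, -0.025, 0.008, -0.0]
contact_force: [1.5, -1.0, 0.6]
finger_gap: 25.7
```

Request:
send_rows --moves '[{"slide":[0,0,0],"spin":0,"claw":0.0},{"slide":[0,0,0],"spin":0,"claw":-0.5},{"slide":[0,0,-0.1],"spin":0,"claw":-0.8},{"slide":[0,0,-0.25],"spin":0,"claw":-1},{"slide":[0,0,-0.4],"spin":0,"claw":-1}]'

```text
t: 3.88
ee_pos: [584.0, 118.3, 176.9]
ee_rot: [1.0, -0.027, 0.007, 0.0]
contact_force: [0.7, 0.1, 0.9]
finger_gap: 83.6
```

Run:
```python
from h import *
plan([([N[0]+35,N[1]+10,190],0.9)])
f=snap('side','s2.png');f=snap('side','s2.png')
```

```text
now t3.88 [584.  118.3 176.9] yaw -0.054 gap 83.6 j7 -0.16 F [0.69 0.06 0.87]
slide [0.111, 0.957, -0.052] spin -1.821
```

Request:
send_rows --moves '[{"slide":[0,0.16,0],"spin":0,"claw":-1},{"slide":[0.01,0.32,0.03],"spin":0,"claw":-1},{"slide":[-0.02,0.48,0.06],"spin":0,"claw":-1},{"slide":[-0.03,0.64,0.1],"spin":0,"claw":-1},{"slide":[-0.03,0.8,0.15],"spin":0,"claw":-1}]'

```text
t: 4.4
ee_pos: [574.2, -82.5, 147.5]
ee_rot: [0.999, -0.028, 0.018, -0.002]
contact_force: [1.1, 0.4, -0.1]
finger_gap: 85.4
```

Run:
```python
from h import *
plan([([N[0],N[1],115],0.0)])
```

```text
now t4.40 [574.2 -82.5 147.5] yaw -0.056 gap 85.4 j7 0.22 F [ 1.09  0.43 -0.11]
slide [-0.029, 0.2, 0.13] spin -0.107
```

Request:
send_rows --moves '[{"slide":[-0.01,0.07,0.04],"spin":-0.1,"claw":-1},{"slide":[-0.02,0.14,0.09],"spin":-0.1,"claw":-1},{"slide":[-0.03,0.2,0.13],"spin":-0.1,"claw":-1},{"slide":[-0.03,0.2,0.13],"spin":-0.1,"claw":-1},{"slide":[-0.03,0.2,0.13],"spin":-0.1,"claw":-1}]'

```text
t: 4.82
ee_pos: [565.2, -133.1, 114.8]
ee_rot: [1.0, -0.004, 0.019, -0.001]
contact_force: [0.2, 1.9, 0.3]
finger_gap: 85.4
```

Run:
```python
from h import *
f=snap('wrist','w4.png');f=snap('wrist','w4.png'); plan([([N[0],N[1],50],0.0)]); print(robot.get_obs()['ee_rot'])
C=np.array([571,-42.4]);c,s=np.cos(YAW),np.sin(YAW)
for n,x,z in(('padface',-15.7,26),('jaw14.3',14.3,37),('jaw25',25,37),('nut',80,79),('lev',-95,66)): print(n,proj('wrist',[*(C+[c*x,s*x]),z]).round(1))
cv2.imwrite('pics/w4c.png',cv2.resize(f['frame'][0:290,190:480],None,fx=2,fy=2,interpolation=2))
```

```text
now t4.92 [ 566.5 -130.4  115.5] yaw -0.003 gap 85.4 j7 0.38 F [0.26 0.1  0.01]
slide [-0.01, 0.007, 0.262] spin -0.005
[ 0.9998045  -0.00134763  0.01963597 -0.00188919]
padface [319.2  59.2]
jaw14.3 [316.4 103.4]
jaw25 [315.2 119.5]
nut [310.4 213.1]
lev [ 335.1 -125.1]
```

View pics/w4c.png

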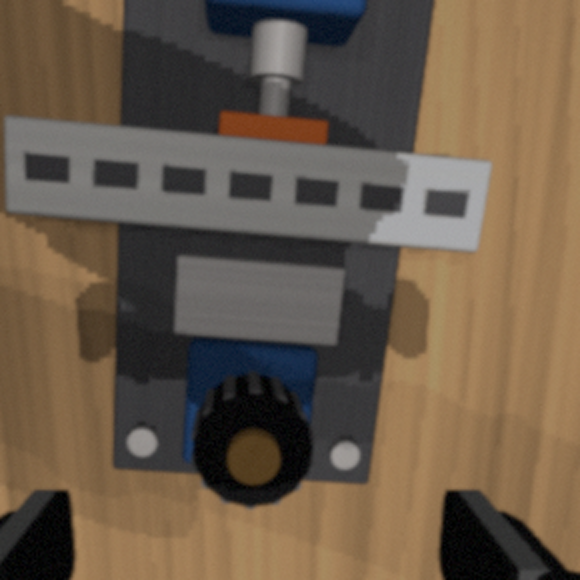

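```bash
cat > fit.py <<'E'
from h import *
from scipy.optimize import least_squares
d=np.load('/tmp/wrist.npz');K=d['K'];P=d['pose']
def pr(par,pt):
    x,y,w,rx,ry,rz=par; c,s=np.cos(w),np.sin(w)
    W=np.array([x+c*pt[0]-s*pt[1],y+s*pt[0]+c*pt[1],pt[2]])
    q=(P[:3,:3]@R.from_rotvec([rx,ry,0]).as_matrix()).T@(W-P[:3,3]); q=K@[q[0],-q[1],-q[2]]; return q[:2]/q[2]
def fit(obs):
    # prior: clamp pose, small tilt
    f=lambda p: np.r_[np.concatenate([pr(p,o[0])-o[1] for o in obs]),(p[0]-571)/3,(p[1]+42.4)/3,(p[2]-YAW)/.02,p[3]/.02,p[4]/.02,p[5]]
    r=least_squares(f,[571,-42.4,YAW,0,0,0]); return r.x,r.fun
def xof(par,px,y,z):
    return least_squares(lambda v:pr(par,[v[0],v[1],z])-px,[10,y]).x
E
python3 - <<'E'
from fit import *
c=lambda x,y:np.array([190+x/2,y/2])
obs=[((125,-55,15),c(115,467)),((125,55,15),c(368,483)),((55,-25,30),c(189,343)),((55,25,30),c(316,347)),((80,0,79),c(254,457))]
p,f=fit(obs);print(p.round(4),f.round(1))
for n,a,z in(('jaw L',(178,256),37),('jaw R',(345,268),37),('jaw backL',(174,332),37),('jawbackR',(338,345),37),('tube fl',(7,210),45),('tube fr',(477,249),45),('tube bl',(6,117),45),('tube br',(491,160),45),('head L',(207,30),50),('headR',(362,42),50),('nut79',(254,457),79),('pad backL',(220,112),37),('pad backR',(329,121),37)):
    print(n,xof(p,c(*a),0,z).round(1))
E
```

```text
[ 5.718925e+02 -6.510070e+01 -1.649500e+00 -7.080000e-02  1.100000e-02
  0.000000e+00] [ 0.5  6.  -1.   4.3 -0.5 -4.5  1.8 -2.4 -0.7 -2.9  0.3 -7.6  0.3 -3.5
  0.5  0. ]
jaw L [ 25.7 -29. ]
jaw R [25.9 30.2]
jaw backL [ 52.9 -29.6]
jawbackR [54.  30.9]
tube fl [ 13.8 -84.4]
tube fr [15.6 73.1]
tube bl [-14.2 -83. ]
tube br [-12.8  72.4]
head L [-41.8 -21.2]
headR [-42.2  25.1]
nut79 [81.9  0.6]
pad backL [-21.4 -16.6]
pad backR [-21.3  19.3]
```

```bash
cat >> fit.py <<'E'
def pr2(p,pt):  # p: clamp-frame camera pose correction (rotvec 3, trans 3), clamp nominal
    c,s=np.cos(YAW),np.sin(YAW)
    W=np.array([571+c*pt[0]-s*pt[1],-42.4+s*pt[0]+c*pt[1],pt[2]])
    q=(P[:3,:3]@R.from_rotvec(p[:3]).as_matrix()).T@(W-P[:3,3]-p[3:6]); q=K@[q[0],-q[1],-q[2]]; return q[:2]/q[2]
def tubept(t,sx,sy,z=45): c,s=np.cos(t[2]),np.sin(t[2]); return [t[0]+c*15*sx-s*80*sy,t[1]+s*15*sx+c*80*sy,z]
def fit2(obs,tub):
    f=lambda p: np.r_[np.concatenate([pr2(p,o[0])-o[1] for o in obs]),np.concatenate([pr2(p,tubept(p[6:],*o[0]))-o[1] for o in tub]),p[:3]/.02,p[3:6]/4]
    r=least_squares(f,np.zeros(9)); return r.x,r.fun
def xof2(p,px,z): return least_squares(lambda v:pr2(p,[v[0],v[1],z])-px,[10,0]).x
E
python3 - <<'E'
from fit import *
print(P.round(3).tolist())
c=lambda x,y:np.array([190+x/2,y/2])
obs=[((125,-55,15),c(115,467)),((125,55,15),c(368,483)),((55,-25,30),c(189,343)),((55,25,30),c(316,347)),((80,0,79),c(254,457))]
tub=[((1,-1),c(7,212)),((1,1),c(476,250)),((-1,-1),c(6,117)),((-1,1),c(491,160))]
p,f=fit2(obs,tub);print(p.round(3),f.round(1))
for n,a,z in(('jaw L',(178,256),37),('jaw R',(345,268),37),('jaw backL',(174,332),37),('jawbackR',(338,345),37),('head L',(207,30),50),('headR',(362,42),50),('nut79',(254,457),79),('pad backL',(220,112),37),('pad backR',(329,121),37)):
    print(n,xof2(p,c(*a),z).round(1))
E
```

```text
[[0.999, 0.015, -0.036, 562.323], [-0.005, 0.966, 0.258, -65.528], [0.039, -0.257, 0.966, 256.444], [0.0, 0.0, 0.0, 1.0]]
[-7.3000e-02  1.2000e-02 -3.0000e-03 -1.1740e+00  2.5242e+01  5.1820e+00
 -1.2210e+00 -5.8490e+00 -8.0000e-03] [ 1.8  5.2 -2.4  3.6  0.3 -3.5  1.  -1.4 -0.7 -3.2  1.   0.6 -0.7  0.4
 -0.8 -0.6  0.5 -0.4 -3.6  0.6 -0.2 -0.3  6.3  1.3]
jaw L [ 24.2 -29.8]
jaw R [24.3 30.8]
jaw backL [ 52.2 -30.4]
jawbackR [53.1 31.6]
head L [-44.9 -22. ]
headR [-45.4  25.4]
nut79 [82.2  0.6]
pad backL [-23.9 -17.3]
pad backR [-24.   19.5]
```

```bash
cat >> h.py <<'E'
def go(tp,ty):
    o,p,y=state(); m=R.from_quat(o['ee_rot']).as_matrix()
    print('t%.2f'%o['t'],p.round(1),'yaw %.3f'%y,'z-axis',m[:,2].round(3),'gap %.1f'%o['finger_gap'],'j7 %.2f'%o['qpos'][6],'F',o['contact_force'].round(2),'slide',(m.T@(np.array(tp)-p)/250).round(3).tolist(),'spin %.3f'%(-(ty-y)/np.radians(30)))
E
python3 -c "
from h import *
go([N[0],N[1],52],0.52)"
```

```text
t4.92 [ 566.5 -130.4  115.5] yaw -0.003 z-axis [ 0.039  0.004 -0.999] gap 85.4 j7 0.38 F [0.26 0.1  0.01] slide [-0.02, 0.008, 0.254] spin -0.998
```

Request:
send_rows --moves '[{"slide":[-0.004,0.002,0.05],"spin":-0.2,"claw":-1},{"slide":[-0.008,0.004,0.1],"spin":-0.4,"claw":-1},{"slide":[-0.012,0.006,0.15],"spin":-0.6,"claw":-1},{"slide":[-0.016,0.008,0.2],"spin":-0.8,"claw":-1},{"slide":[-0.02,0.008,0.254],"spin":-1,"claw":-1}]' --force 80

```text
t: 5.33
ee_pos: [566.0, -130.1, 52.8]
ee_rot: [0.965, 0.261, 0.021, 0.004]
contact_force: [-0.1, -0.5, 0.7]
finger_gap: 85.7
```

Request:
send_rows --moves '[{"slide":[0,0,0],"spin":0,"claw":0.3},{"slide":[0,0,0],"spin":0,"claw":0.5},{"slide":[0,0,0],"spin":0,"claw":0.5},{"slide":[0,0,0],"spin":0,"claw":0.5},{"slide":[0,0,0],"spin":0,"claw":0.5}]' --force 80

```text
t: 5.75
ee_pos: [566.0, -130.4, 54.9]
ee_rot: [0.965, 0.261, 0.021, 0.004]
contact_force: [-3.3, 0.6, 8.1]
finger_gap: 36.2
```

```bash
python3 -c "
from h import *
go([N[0],N[1],52],0.0);print(robot.get_obs()['torque'])"
```

```text
t5.75 [ 566.  -130.4   54.9] yaw 0.528 z-axis [ 0.043  0.004 -0.999] gap 36.2 j7 0.88 F [-3.25  0.58  8.08] slide [-0.011, 0.001, 0.011] spin 1.009
[-1.62226198e-01  1.10883880e+00 -2.90539205e-04]
```

Request:
send_rows --moves '[{"slide":[0,0,0],"spin":0.2,"claw":0.5},{"slide":[0,0,0],"spin":0.4,"claw":0.5},{"slide":[0,0,0],"spin":0.6,"claw":0.5},{"slide":[0,0,0],"spin":0.8,"claw":0.5},{"slide":[0,0,0],"spin":1,"claw":0.5}]'

```text
t: 6.17
ee_pos: [566.7, -130.2, 55.1]
ee_rot: [1.0, 0.001, 0.022, -0.001]
contact_force: [3.6, -1.1, -5.4]
finger_gap: 35.7
```

```bash
python3 -c "
from h import *
go([N[0],N[1],52],0.0);print(robot.get_obs()['torque'])"
```

```text
t6.17 [ 566.7 -130.2   55.1] yaw 0.001 z-axis [ 0.044  0.002 -0.999] gap 35.7 j7 0.42 F [ 3.6  -1.12 -5.42] slide [-0.011, 0.007, 0.012] spin 0.002
[-0.4421521   0.16592452  0.40386799]
```

Request:
send_rows --moves '[{"slide":[0,0,0],"spin":0.2,"claw":0.5},{"slide":[0,0,0],"spin":0.4,"claw":0.5},{"slide":[0,0,0],"spin":0.6,"claw":0.5},{"slide":[0,0,0],"spin":0.8,"claw":0.5},{"slide":[0,0,0],"spin":1,"claw":0.5}]'

```text
t: 6.58
ee_pos: [567.6, -130.4, 55.1]
ee_rot: [0.965, -0.26, 0.022, -0.006]
contact_force: [3.2, -1.5, -6.3]
finger_gap: 35.7
```

Request:
send_rows --moves '[{"slide":[0,0,0],"spin":0.2,"claw":0.5},{"slide":[0,0,0],"spin":0.4,"claw":0.5},{"slide":[0,0,0],"spin":0.6,"claw":0.5},{"slide":[0,0,0],"spin":0.8,"claw":0.5},{"slide":[0,0,0],"spin":1,"claw":0.5}]'

```text
t: 7.0
ee_pos: [568.2, -131.1, 55.1]
ee_rot: [0.864, -0.502, 0.02, -0.01]
contact_force: [3.1, -0.8, -6.8]
finger_gap: 35.7
```

Request:
send_rows --moves '[{"slide":[0,0,0],"spin":0.2,"claw":0.5},{"slide":[0,0,0],"spin":0.4,"claw":0.5},{"slide":[0,0,0],"spin":0.6,"claw":0.5},{"slide":[0,0,0],"spin":0.8,"claw":0.5},{"slide":[0,0,0],"spin":1,"claw":0.5}]'

```text
t: 7.42
ee_pos: [568.9, -131.9, 55.2]
ee_rot: [-0.704, 0.71, -0.019, 0.015]
contact_force: [2.9, -2.3, -7.4]
finger_gap: 36.1
```

```bash
python3 -c "
from h import *
go([N[0],N[1],52],0.0);print(robot.get_obs()['torque'])"
```

```text
t7.42 [ 568.9 -131.9   55.2] yaw -1.580 z-axis [ 0.047 -0.006 -0.999] gap 36.1 j7 -0.95 F [ 2.86 -2.31 -7.36] slide [0.0, 0.02, 0.012] spin -3.018
[-0.95721424 -0.06697919  0.36057905]
```

Request:
send_rows --moves '[{"slide":[0,0,0],"spin":0.2,"claw":0.5},{"slide":[0,0,0],"spin":0.4,"claw":0.5},{"slide":[0,0,0],"spin":0.6,"claw":0.5},{"slide":[0,0,0],"spin":0.8,"claw":0.5},{"slide":[0,0,0],"spin":1,"claw":0.5}]'

```text
t: 7.83
ee_pos: [568.4, -133.2, 55.1]
ee_rot: [-0.495, 0.869, -0.015, 0.017]
contact_force: [0.4, -2.2, -4.5]
finger_gap: 35.2
```

```bash
python3 -c "
from h import *
go([N[0],N[1],52],0.0);print(robot.get_obs()['torque'])
f=snap('side')['frame'];cv2.imwrite('pics/s3.png',cv2.resize(f[165:295,270:390],None,fx=5,fy=4.5,interpolation=2))"
```

```text
t7.83 [ 568.4 -133.2   55.1] yaw -2.106 z-axis [ 0.045 -0.01  -0.999] gap 35.2 j7 -1.40 F [ 0.44 -2.15 -4.53] slide [0.005, 0.018, 0.012] spin -4.022
[-1.51881197  0.88404201  0.32057317]
```

Request:
send_rows --moves '[{"slide":[0,0,0],"spin":0.2,"claw":0.5},{"slide":[0,0,0],"spin":0.4,"claw":0.5},{"slide":[0,0,0],"spin":0.6,"claw":0.5},{"slide":[0,0,0],"spin":0.8,"claw":0.5},{"slide":[0,0,0],"spin":0.85,"claw":0.5}]'

```text
t: 8.3
ee_pos: [567.5, -133.9, 55.1]
ee_rot: [-0.288, 0.957, -0.012, 0.019]
contact_force: [0.4, -1.5, -2.2]
finger_gap: 35.9
```

```bash
python3 -c "
from h import *
go([N[0],N[1],52],0.0);print(robot.get_obs()['torque'])"
```

```text
t8.30 [ 567.5 -133.9   55.1] yaw -2.557 z-axis [ 0.043 -0.012 -0.999] gap 35.9 j7 -1.79 F [ 0.41 -1.49 -2.21] slide [0.008, 0.015, 0.012] spin -4.883
[-1.32328092  1.6990056   0.45364276]
```

Request:
send_rows --moves '[{"slide":[0,0,0],"spin":0,"claw":-0.5},{"slide":[0,0,0],"spin":0,"claw":-0.8},{"slide":[0,0,-0.1],"spin":0.05,"claw":-0.8},{"slide":[0,0,-0.24],"spin":0.2,"claw":-0.8},{"slide":[0,0,-0.38],"spin":0.4,"claw":-0.8}]'

```text
t: 8.72
ee_pos: [563.3, -131.6, 151.0]
ee_rot: [-0.185, 0.982, -0.008, 0.02]
contact_force: [0.7, -1.0, 0.6]
finger_gap: 77.0
```

```bash
python3 -c "
from h import *
go([586,105,150],-3.226)"
```

```text
t8.72 [ 563.3 -131.6  151. ] yaw -2.768 z-axis [ 0.043 -0.009 -0.999] gap 77.0 j7 -2.05 F [ 0.66 -0.99  0.6 ] slide [-0.429, 0.848, -0.001] spin 0.874
```

Request:
send_rows --moves '[{"slide":[-0.06,0.13,0],"spin":0.17,"claw":-0.2},{"slide":[-0.12,0.25,0],"spin":0.34,"claw":-0.2},{"slide":[-0.18,0.38,0],"spin":0.5,"claw":-0.2},{"slide":[-0.24,0.5,0],"spin":0.7,"claw":-0.2},{"slide":[-0.24,0.5,0],"spin":0.87,"claw":-0.2}]'

```text
t: 9.13
ee_pos: [575.6, 18.8, 149.5]
ee_rot: [0.036, 0.999, 0.001, 0.022]
contact_force: [-0.6, 2.1, -1.2]
finger_gap: 51.3
```

Run:
```python
from h import *
f=snap('wrist');f=snap('wrist','w5.png')
go([586,117,140],-3.226)
C=np.array([571,-42.4]);c,s=np.cos(YAW),np.sin(YAW)
for n,x,z in(('tube -',-15.7,45),('tube+',14.3,45),('jaw14.3',14.3,37),('nut',80,79),('lev',-95,66)): print(n,proj('wrist',[*(C+[c*x,s*x]),z]).round(1))
cv2.imwrite('pics/w5c.png',cv2.resize(f['frame'][20:310,180:480],None,fx=2,fy=2,interpolation=2))
```

```text
t9.23 [574.4  10.2 150.2] yaw 3.066 z-axis [ 0.044 -0.007 -0.999] gap 51.6 j7 -2.71 F [-0.63 -0.29 -0.6 ] slide [-0.012, 0.43, 0.04] spin 12.016
tube - [324.9 147.5]
tube+ [325.4 108.2]
jaw14.3 [325.6 108.4]
nut [325.5  -5.8]
lev [323.1 250.3]
```

View pics/w5c.png

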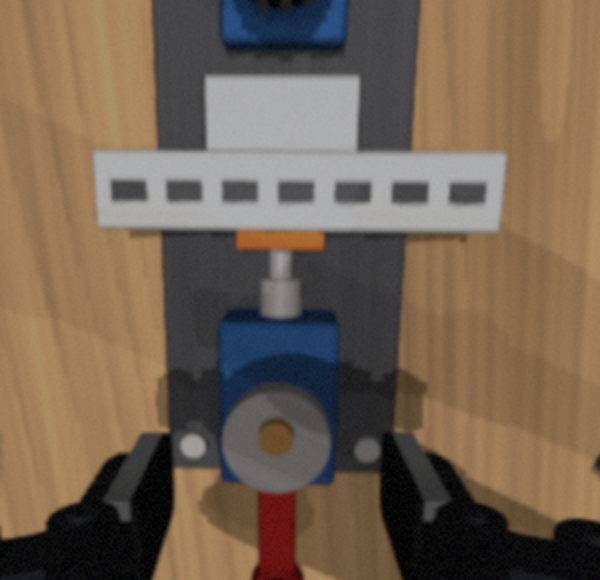

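The view from above shows the tube (300,190) touching both pad and jaw, and the lever pointing straight out. Next is the handle.

Request:
send_rows --moves '[{"slide":[-0.004,0.14,0.02],"spin":0,"claw":-0.2},{"slide":[-0.008,0.28,0.04],"spin":0,"claw":-0.2},{"slide":[-0.012,0.43,0.06],"spin":0,"claw":-0.2},{"slide":[-0.012,0.43,0.06],"spin":0,"claw":-0.2},{"slide":[-0.012,0.43,0.08],"spin":0,"claw":-0.2}]'

```text
t: 9.65
ee_pos: [587.3, 119.4, 130.4]
ee_rot: [0.034, 0.999, -0.002, 0.023]
contact_force: [0.9, -0.8, -0.1]
finger_gap: 51.0
```

Run:
```python
from h import *
go([586,117,72],3.06)
```

```text
t9.65 [587.3 119.4 130.4] yaw 3.073 z-axis [ 0.045 -0.005 -0.999] gap 51.0 j7 -2.87 F [ 0.87 -0.8  -0.09] slide [0.015, -0.009, 0.233] spin 0.026
```

Request:
send_rows --moves '[{"slide":[0.008,-0.004,0.08],"spin":0,"claw":-0.2},{"slide":[0.015,-0.009,0.16],"spin":0,"claw":-0.2},{"slide":[0.015,-0.009,0.23],"spin":0,"claw":-0.2},{"slide":[0.015,-0.009,0.235],"spin":0,"claw":0.4},{"slide":[0.015,-0.009,0.235],"spin":0,"claw":0.5}]' --force 20

```text
t: 10.07
ee_pos: [585.5, 114.7, 71.3]
ee_rot: [0.035, 0.999, -0.002, 0.022]
contact_force: [-0.0, 0.3, 0.0]
finger_gap: 28.2
```

Request:
send_rows --moves '[{"slide":[0,0,0],"spin":0,"claw":0.5},{"slide":[0,0,0],"spin":0,"claw":0.5},{"slide":[0,0,0],"spin":0,"claw":0.5}]'

```text
t: 10.32
ee_pos: [586.6, 113.7, 72.8]
ee_rot: [0.036, 0.999, -0.002, 0.023]
contact_force: [0.1, -0.4, -0.2]
finger_gap: 21.3
```

```bash
cat >> h.py <<'E'
def lev():
    o,p,y=state(); m=R.from_quat(o['ee_rot']).as_matrix(); P=p[:2]-m[:2,2]*19; d=P-L
    q=np.arctan2(d[1],d[0])-(YAW+np.pi-1.1); q=(q+np.pi)%(2*np.pi)-np.pi
    t=np.array([-d[1],d[0]])/np.hypot(*d); F=o['contact_force'][:2]
    print('tool q %.3f r %.1f'%(q,np.hypot(*d)),'Ft %.2f Fr %.2f'%(F@t,F@d/np.hypot(*d)),'gap %.1f'%o['finger_gap'],'T',o['torque'].round(2)); return q
def lgo(q,z=72,r=75):
    o,p,y=state(); m=R.from_quat(o['ee_rot']).as_matrix()
    h,a=hpos(q,r); dy=(a-y+np.pi/2)%np.pi-np.pi/2
    go([*(h+m[:2,2]*19),z],y+dy)
E
python3 - <<'E'
from h import *
lev(); lgo(1.45)
E
```

```text
tool q 1.101 r 71.8 Ft -0.17 Fr -0.35 gap 21.3 T [-0.06 -0.03 -0.02]
t10.32 [586.6 113.7  72.8] yaw 3.070 z-axis [ 0.047 -0.006 -0.999] gap 21.3 j7 -2.82 F [ 0.14 -0.37 -0.2 ] slide [0.103, -0.004, -0.002] spin -0.644
```

Request:
send_rows --moves '[{"slide":[0.02,-0.005,0],"spin":-0.13,"claw":0.5},{"slide":[0.04,-0.008,0],"spin":-0.26,"claw":0.5},{"slide":[0.06,-0.01,0],"spin":-0.39,"claw":0.5},{"slide":[0.08,-0.008,0],"spin":-0.5,"claw":0.5},{"slide":[0.1,-0.004,0],"spin":-0.64,"claw":0.5}]'

```text
t: 10.73
ee_pos: [565.8, 112.3, 74.0]
ee_rot: [-0.132, 0.991, -0.008, 0.028]
contact_force: [6.4, -2.7, -0.3]
finger_gap: 21.2
```

Run:
```python
from h import *
lev(); lgo(1.75)
c=lambda q:14*np.cos(2.2-q)+np.sqrt(45**2-(14*np.sin(2.2-q))**2)
for b in(-1.6,0,1.6):
    print(b,[(q,round(9*max(0,c(q)-c(1.1)+b)*(c(q+.01)-c(q-.01))/.02/75,2)) for q in(1.1,1.2,1.3,1.35,1.4,1.5,1.6,1.7,1.8,2,2.2)])
```

```text
tool q 1.394 r 71.8 Ft -5.70 Fr -3.98 gap 21.2 T [-0.51 -1.27 -0.04]
t10.73 [565.8 112.3  74. ] yaw -2.876 z-axis [ 0.057 -0.009 -0.998] gap 21.2 j7 -2.52 F [ 6.41 -2.71 -0.34] slide [0.105, 0.0, 0.003] spin -0.573
-1.6 [(1.1, np.float64(0.0)), (1.2, np.float64(0.0)), (1.3, np.float64(1.83)), (1.35, np.float64(2.76)), (1.4, np.float64(3.58)), (1.5, np.float64(4.85)), (1.6, np.float64(5.58)), (1.7, np.float64(5.75)), (1.8, np.float64(5.38)), (2, np.float64(3.25)), (2.2, np.float64(0.0))]
0 [(1.1, np.float64(0.0)), (1.2, np.float64(2.34)), (1.3, np.float64(4.36)), (1.35, np.float64(5.21)), (1.4, np.float64(5.94)), (1.5, np.float64(7.01)), (1.6, np.float64(7.5)), (1.7, np.float64(7.4)), (1.8, np.float64(6.73)), (2, np.float64(3.94)), (2.2, np.float64(0.0))]
1.6 [(1.1, np.float64(2.75)), (1.2, np.float64(4.99)), (1.3, np.float64(6.88)), (1.35, np.float64(7.65)), (1.4, np.float64(8.3)), (1.5, np.float64(9.16)), (1.6, np.float64(9.41)), (1.7, np.float64(9.04)), (1.8, np.float64(8.07)), (2, np.float64(4.64)), (2.2, np.float64(0.0))]
```

Request:
send_rows --moves '[{"slide":[0.025,-0.012,0],"spin":-0.12,"claw":0.5},{"slide":[0.05,-0.014,0],"spin":-0.24,"claw":0.5},{"slide":[0.067,-0.014,0],"spin":-0.36,"claw":0.5},{"slide":[0.067,-0.014,0],"spin":-0.36,"claw":0.5},{"slide":[0.067,-0.014,0],"spin":-0.36,"claw":0.5}]'

```text
t: 11.15
ee_pos: [554.7, 106.5, 75.6]
ee_rot: [-0.226, 0.974, -0.01, 0.032]
contact_force: [5.4, 2.8, -1.7]
finger_gap: 21.7
```

Run:
```python
from h import *
lev(); lgo(1.65);print('x-force',R.from_quat(robot.get_obs()['ee_rot']).as_matrix().T@robot.get_obs()['contact_force'])
f=snap('wrist'); lev()
f=snap('wrist'); lev(); lgo(1.65)
```

```text
tool q 1.572 r 69.4 Ft -6.03 Fr 0.58 gap 21.7 T [ 0.55 -1.03  0.02]
t11.15 [554.7 106.5  75.6] yaw -2.685 z-axis [ 0.066 -0.006 -0.998] gap 21.7 j7 -2.35 F [ 5.36  2.82 -1.74] slide [0.023, 0.023, 0.012] spin -0.018
x-force [-5.94753952  0.24074493  2.07543955]
tool q 1.570 r 69.4 Ft -5.70 Fr 0.67 gap 21.3 T [ 0.57 -0.93 -0.01]
tool q 1.569 r 69.4 Ft -7.27 Fr 0.07 gap 21.3 T [ 0.61 -0.95 -0.01]
t11.25 [554.9 106.5  75.6] yaw -2.685 z-axis [ 0.067 -0.006 -0.998] gap 21.3 j7 -2.35 F [6.71 2.8  0.12] slide [0.023, 0.023, 0.012] spin -0.018
```

```bash
cat >> h.py <<'E'
def avg(n=8):
    v=[]
    for i in range(n):
        robot.grab_frame('wrist'); o=robot.get_obs(); m=R.from_quat(o['ee_rot']).as_matrix(); v.append(m.T@o['contact_force'])
    print('tool-axes F',np.mean(v,0).round(2),'sd',np.std(v,0).round(2)); lev()
E
python3 -c "
from h import *
avg()"
```

```text
tool-axes F [-6.35 -0.07  0.47] sd [0.32 0.41 0.51]
tool q 1.568 r 69.4 Ft -6.53 Fr 0.44 gap 21.4 T [ 0.6  -1.01 -0.01]
```

Request:
send_rows --moves '[{"slide":[-0.01,0.003,0],"spin":0,"claw":0.5},{"slide":[-0.02,0.006,0],"spin":0,"claw":0.5},{"slide":[-0.03,0.01,0],"spin":0,"claw":0.5},{"slide":[-0.03,0.01,0],"spin":0,"claw":0.5}]'

```text
t: 11.98
ee_pos: [564.6, 112.0, 78.0]
ee_rot: [-0.226, 0.973, -0.012, 0.036]
contact_force: [6.0, 0.3, -0.6]
finger_gap: 21.0
```

```bash
python3 -c "
from h import *
avg()"
```

```text
tool-axes F [-5.59 -2.36  1.64] sd [0.3  0.58 0.7 ]
tool q 1.417 r 71.8 Ft -6.18 Fr -0.99 gap 21.2 T [ 0.09 -1.13 -0.01]
```

Request:
send_rows --moves '[{"slide":[-0.01,0.003,0],"spin":0.1,"claw":0.5},{"slide":[-0.02,0.006,0],"spin":0.2,"claw":0.5},{"slide":[-0.03,0.008,0],"spin":0.3,"claw":0.5},{"slide":[-0.03,0.008,0],"spin":0.3,"claw":0.5}]'

```text
t: 12.72
ee_pos: [573.1, 116.6, 79.9]
ee_rot: [-0.148, 0.988, -0.01, 0.039]
contact_force: [5.4, -1.0, 1.1]
finger_gap: 21.2
```

```bash
python3 -c "
from h import *
avg()"
```

```text
tool-axes F [-4.64 -2.09 -1.96] sd [0.54 0.42 1.  ]
tool q 1.306 r 75.0 Ft -4.37 Fr -1.82 gap 22.0 T [-0.12 -0.92 -0.04]
```

The forces fit a bite near half-way. I'll push on through the peak and read it there before committing.

```bash
python3 -c "
from h import *
lgo(1.5,74);lgo(1.65,74)"
```

```text
t13.12 [572.1 116.6  79.8] yaw -2.842 z-axis [ 0.079 -0.007 -0.997] gap 22.0 j7 -2.50 F [ 4.56 -1.27  2.72] slide [0.06, 0.005, 0.019] spin -0.030
t13.12 [572.1 116.6  79.8] yaw -2.842 z-axis [ 0.079 -0.007 -0.997] gap 22.0 j7 -2.50 F [ 4.56 -1.27  2.72] slide [0.104, 0.001, 0.015] spin -0.317
```

Request:
send_rows --moves '[{"slide":[0.025,0.0,0.006],"spin":-0.08,"claw":0.5},{"slide":[0.05,0.0,0.012],"spin":-0.16,"claw":0.5},{"slide":[0.075,0.0,0.018],"spin":-0.24,"claw":0.5},{"slide":[0.095,0.0,0.02],"spin":-0.32,"claw":0.5},{"slide":[0.104,0.001,0.02],"spin":-0.32,"claw":0.5}]'

```text
t: 13.53
ee_pos: [551.8, 111.3, 75.9]
ee_rot: [-0.233, 0.972, -0.011, 0.043]
contact_force: [8.0, 2.4, 6.7]
finger_gap: 21.2
```

```bash
python3 -c "
from h import *
lev();avg(4);lgo(1.75,74)"
```

```text
tool q 1.590 r 75.1 Ft -8.34 Fr -0.95 gap 21.2 T [ 0.57 -1.55  0.1 ]
tool-axes F [-7.33 -0.93 -6.06] sd [0.65 0.11 0.23]
tool q 1.594 r 75.2 Ft -7.48 Fr -0.13 gap 21.4 T [ 0.51 -1.26  0.05]
t13.73 [551.4 111.2  75.6] yaw -2.671 z-axis [ 0.088 -0.003 -0.996] gap 21.4 j7 -2.34 F [6.91 2.86 6.33] slide [0.047, -0.002, 0.003] spin -0.182
```

Peak is about 7.5–8 N, so the nut is right. I'll swing it over to the stop.

```bash
python3 -c "
from h import *
lgo(1.75,76);lgo(1.9,76);lgo(2.0,76)"
```

```text
t13.73 [551.4 111.2  75.6] yaw -2.671 z-axis [ 0.088 -0.003 -0.996] gap 21.4 j7 -2.34 F [6.91 2.86 6.33] slide [0.047, -0.002, -0.005] spin -0.182
t13.73 [551.4 111.2  75.6] yaw -2.671 z-axis [ 0.088 -0.003 -0.996] gap 21.4 j7 -2.34 F [6.91 2.86 6.33] slide [0.091, -0.01, -0.008] spin -0.469
t13.73 [551.4 111.2  75.6] yaw -2.671 z-axis [ 0.088 -0.003 -0.996] gap 21.4 j7 -2.34 F [6.91 2.86 6.33] slide [0.119, -0.018, -0.01] spin -0.660
```

Request:
send_rows --moves '[{"slide":[0.024,-0.001,-0.004],"spin":-0.13,"claw":0.5},{"slide":[0.048,-0.002,-0.006],"spin":-0.26,"claw":0.5},{"slide":[0.072,-0.006,-0.008],"spin":-0.4,"claw":0.5},{"slide":[0.096,-0.011,-0.01],"spin":-0.53,"claw":0.5},{"slide":[0.119,-0.018,-0.01],"spin":-0.66,"claw":0.5}]'

```text
t: 14.15
ee_pos: [528.5, 96.2, 77.3]
ee_rot: [-0.398, 0.916, -0.018, 0.042]
contact_force: [5.1, 3.0, 3.8]
finger_gap: 21.0
```

```bash
python3 -c "
from h import *
lev();lgo(2.2,76);lgo(2.35,76)"
```

```text
tool q 1.961 r 75.5 Ft -5.72 Fr -1.47 gap 21.0 T [ 0.58 -0.92  0.02]
t14.15 [528.5  96.2  77.3] yaw -2.319 z-axis [ 0.092  0.001 -0.996] gap 21.0 j7 -2.02 F [5.11 2.96 3.79] slide [0.072, -0.007, 0.001] spin -0.369
t14.15 [528.5  96.2  77.3] yaw -2.319 z-axis [ 0.092  0.001 -0.996] gap 21.0 j7 -2.02 F [5.11 2.96 3.79] slide [0.115, -0.019, -0.001] spin -0.655
```

Request:
send_rows --moves '[{"slide":[0.024,-0.002,0],"spin":-0.13,"claw":0.5},{"slide":[0.048,-0.004,0],"spin":-0.26,"claw":0.5},{"slide":[0.072,-0.007,0],"spin":-0.4,"claw":0.5},{"slide":[0.096,-0.013,0],"spin":-0.53,"claw":0.5},{"slide":[0.115,-0.019,0],"spin":-0.65,"claw":0.5}]'

```text
t: 14.57
ee_pos: [510.1, 72.5, 75.2]
ee_rot: [-0.55, 0.834, -0.023, 0.037]
contact_force: [7.5, 8.8, -1.9]
finger_gap: 21.1
```

```bash
python3 -c "
from h import *
lev();lgo(2.4,76)"
```

```text
tool q 2.354 r 77.4 Ft -11.04 Fr -3.48 gap 21.1 T [ 2.03 -1.28  0.2 ]
t14.57 [510.1  72.5  75.2] yaw -1.975 z-axis [ 0.087  0.003 -0.996] gap 21.1 j7 -1.70 F [ 7.51  8.81 -1.88] slide [0.014, -0.01, -0.003] spin -0.093
```

Request:
send_rows --moves '[{"slide":[0.01,-0.008,0],"spin":-0.08,"claw":0.5},{"slide":[0.016,-0.01,0],"spin":-0.09,"claw":0.5},{"slide":[0.02,-0.01,0],"spin":-0.09,"claw":0.5}]'

```text
t: 14.82
ee_pos: [510.6, 72.4, 75.3]
ee_rot: [-0.571, 0.82, -0.021, 0.039]
contact_force: [5.9, 7.5, -2.8]
finger_gap: 21.8
```

```bash
python3 -c "
from h import *
lev()"
```

```text
tool q 2.355 r 76.8 Ft -9.18 Fr -2.57 gap 21.8 T [ 1.68 -1.03  0.15]
```

Request:
send_rows --moves '[{"slide":[0,0,0],"spin":0,"claw":0.0},{"slide":[0,0,0],"spin":0,"claw":-0.2},{"slide":[0,0,-0.02],"spin":0,"claw":-0.2},{"slide":[0,0,-0.15],"spin":0,"claw":-0.2},{"slide":[0,0,-0.3],"spin":0,"claw":-0.2}]'

```text
t: 15.23
ee_pos: [500.4, 70.5, 148.4]
ee_rot: [-0.571, 0.82, -0.02, 0.035]
contact_force: [0.6, 0.4, 0.8]
finger_gap: 51.4
```

Run:
```python
from h import *
lev();go([510,180,200],-1.97)
```

```text
tool q 2.421 r 85.5 Ft -0.60 Fr -0.44 gap 51.4 T [ 0.07 -0.02 -0.03]
t15.23 [500.4  70.5 148.4] yaw -1.924 z-axis [ 0.079  0.007 -0.997] gap 51.4 j7 -1.75 F [0.61 0.43 0.76] slide [-0.431, 0.101, -0.2] spin 0.088
```

Now I'll back off clear and check from the cameras.

Request:
send_rows --moves '[{"slide":[-0.1,0.02,-0.08],"spin":0,"claw":-0.2},{"slide":[-0.2,0.05,-0.15],"spin":0,"claw":-0.2},{"slide":[-0.3,0.08,-0.2],"spin":0,"claw":-0.2},{"slide":[-0.43,0.1,-0.2],"spin":0,"claw":-0.2},{"slide":[-0.43,0.1,-0.2],"spin":0,"claw":-0.2}]'

```text
t: 15.65
ee_pos: [510.0, 188.0, 200.6]
ee_rot: [-0.575, 0.817, -0.018, 0.036]
contact_force: [-0.8, 1.9, -0.7]
finger_gap: 51.1
```

Run:
```python
from h import *
snap('top');f=snap('top','top9.png')['frame']; s=snap('side')['frame']
cv2.imwrite('pics/end.png',np.hstack([cv2.resize(f[150:250,260:400],None,fx=3,fy=3,interpolation=2),cv2.resize(s[165:295,280:380],(300,300),interpolation=2)]))
a=cv2.imread('pics/top1.png'); d=cv2.absdiff(a,f).max(2)>70
print('changed px outside arm/clamp:',[(n,int(d[v-25:v+25,u-35:u+35].sum())) for n,u,v in(('wc',266,117),('wrench',388,127),('tape',440,195),('bc',434,296),('tin',198,160),('offcut',180,193),('sd',172,305))])
```

```text
changed px outside arm/clamp: [('wc', 0), ('wrench', 0), ('tape', 0), ('bc', 0), ('tin', 0), ('offcut', 890), ('sd', 1046)]
```

View pics/end.png

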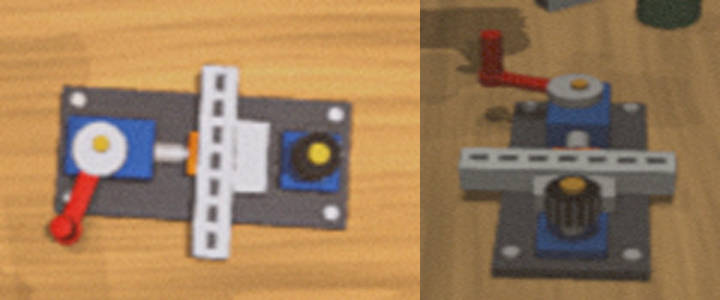

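Run:
```python
from h import *
g=lambda x,y,z:ray('top',260+x/3,150+y/3,z)
Lv=g(101,145,66);H=g(65,230,112);d=(H-Lv)[:2];print('q',(np.arctan2(d[1],d[0])-YAW-np.pi+1.1)%(2*np.pi),np.hypot(*d))
a=g(220,67,45);b=g(211,258,45);m=((a+b)/2)[:2]-[571,-42.4];print('tube y',m@[-np.sin(YAW),np.cos(YAW)],'angle',np.arctan2(*(a-b)[[1,0]])-(YAW+np.pi/2))
o=robot.get_obs();print(o['contact_force'],abs(o['joint_velocities']).max())
robot.finish_job()
```

```text
q 2.390903565448942 75.48342229850094
tube y -6.2996205731076484 angle 0.003101744650392424
[ 0.08730344 -1.47364603 -0.645504  ] 0.027086578066344066
the job is handed in; nothing more can be done
```

The post is locked in the clamp, the robot has let go, and the job is handed in. It took about 16 s of the 72 s.

**What I did:** I set the lever straight out and tightened the nut clockwise by about 3.1 rad, until the post touched both pad and jaw. I then swung the lever over, reading the push force on the way.

**Checks that agreed:**
- **Nut:** The push force peaked at about 7.5–8 N near 1.6 rad, which is right for a bite at half-way and about 84 N on the post. That clamping force is inferred from the push; I could not measure it directly.
- **Lever:** It reads about 2.36–2.39 rad, at its stop.
- **Post:** It lies about 6 mm off the middle and 0.003 rad off straight.

**Checks that disagreed or were inconclusive:**
- **Earlier force readings:** Some earlier static force readings differed from the model by about 1 N, or about 0.7 mm of jaw travel. That is within the tolerance.
- **Jaw position:** My wrist-camera fit of the jaw position was poor, so I relied on the push force instead.
- **Other objects:** The before-and-after top pictures match for five of the bystanders. They differ around the spare offcut and the screwdriver, probably from the arm or its shadow. The gripper never went near those two while low.

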